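# Open the bench dust-filter box

## Robot

A 6-joint arm with a two-finger parallel gripper is mounted at the origin on the work surface. World frame = base frame: x ahead of the robot, y to its left, z up, the work surface at z = 0. Lengths are in m, angles in rad, forces in N, time in s.
With the tool pointing down it reaches from about 0.25 to 0.725 m from the base axis. Payload 9.7 kg.
Tool frame: the origin (TCP) lies at the very end of the fingers, on their centre line; the grasp point (between the pads) lies bot.tcp_to_grasp behind it (bot.tcp_to_grasp is the distance from the TCP to the grasp point, in m); z points along the fingers, x is the direction in which the jaws open and shut, and the axes are right-handed (so a half turn about z gives the same grasp; the last joint's range is limited). The gripper opens to 85 mm and grips with 20 to 120 N. Pads are 22 mm wide; open, the fingers measure 114 mm over their backs; the gripper's body (76 mm by 85 mm) begins 54 mm behind the grasp point. The pads swing forward as they close: fully open they stand 13 mm farther back than shut.
Start: joints at [1.121, 0.087, 0.176, 1.66, 0, 1.571], TCP at [0.239, 0.495, 0.231] pointing down, gripper open.
Joint ranges: [-3.13, 3.13], [-0.85, 1.81], [-1.15, 1.24], [-2.2, 2.28], [-1.44, 1.52], [-3.14, 3.14]. Speed limits (rad/s): [2.22, 2.22, 2.57, 3.14, 3.14, 3.14].

## Interface

Orientations are given as a unit quaternion [x, y, z, w].
In Python, from bench import bot, vision gives the robot as it stands.
- The arm moves only by the shell command python3 -m jog 'ROWS' [FORCE]. ROWS is JSON, a list of rows, each a list of 5 numbers: the shift along the tool's x, y, z in mm, then the turn about the tool's z in rad, then the closure, from 0 (fully open) to 1 (shut). A call has exactly 5 rows; each row shifts and turns the commanded pose from where the row before left it, along the tool's axes as they then stand; what a row does not reach is not made up. A row lasts 1/8 s, in which the tool goes at most 62.5 mm and 10.7 degrees, less where a joint would pass 70% of its speed; a pose out of reach is approached as far as the arm can. A call with a gripper value outside its range is refused whole. The fingers move at their own pace and stop on an object; FORCE is the grip in N (left out, the last holds). Time passes only in rows, so rows that do not move let the fingers close, or fill a call up. It gives the time, the measured TCP pose, the force and the opening at its end, in the units of the state.
- bot.get_state(): the state, without advancing time (a new reading comes with each control period).
- vision.grab_frame(name): name is "scene" or "top"; returns a dict with "img" (400x640x3 uint8, blue, green, red), "intrinsics" (3x3 intrinsics, pixels), "position" and "rotation" of the camera in the world. Camera axes: x right, y up, looking along -z (the intrinsics and any distortion apply to the point x, -y, -z); pixel columns grow to the right and rows downward; lengths in m; the calibration is good to about 2 mm. A picture is of the moment at which its call begins. There is no depth.
- bot.close_job(): hands the job in, once; it reports no verdict.
The state is a dict: "time": time; "joints": joint angles; "qd": joint speeds; "tau": joint torques, N m; "ee_pos": TCP position; "orientation": TCP orientation; "contact_force": force on the tool from outside, world axes, zero at the start; "ft_torque": the same for the moment, N m; "finger_gap": finger opening in m.
Only numpy, scipy, OpenCV 4.12 (cv2) and the standard library are available. Lean on these libraries where they do the work, as an engineer would, in place of code of your own. Each camera call takes 0.05 s, during which the arm holds its last target. There are 200 camera calls.

## Task

Open the dust-filter box for a filter change: press the snap tab in front of its sliding cover fully down, then push the released cover along its runners, fully off the filter opening and onto the empty deck, and leave it lying flat there. Only touch and push with the fingertips: do not pick up or lift the cover, and leave the other things on the bench where they are.

Things in the scene. Friction and masses are not known exactly. Their poses are not given: they have to be found in the camera images.
- filter_box: Grey metal dust-filter box fixed to the bench, 150 mm wide (x), 230 mm long (y), 80 mm high, yaw within 0.5 rad. Origin: centre of the underside, z up; y runs from the cover end (-y) to the deck end (+y); -x side faces the robot. Two runners, top 70 mm high, |x| 40-60 mm, run its whole length; outside them side walls 80 mm high, between them an 80 mm wide channel.
- opening (a point): Point on the box's centre line at runner height (70 mm) in the middle of the filter opening (the cover's seat), which spans box y = -102 to -26 mm; its rims across the channel are 68 mm high, the filter in it up to 59 mm. Lips up to 81 mm high at |x| over 52 mm hold the cover's flanges down here.
- deck (a point): Point on the box's centre line at runner height (70 mm) where the cover's centre comes to lie when pushed right up to the end stop (box y = 60 mm). The empty deck spans box y = -18 to 105 mm, channel floor 46 mm high; the end stop is 80 mm high.
- cover: Loose black plastic sliding cover, about 0.16 kg: flange 116 (x) x 90 (y) x 5 mm and a raised middle 80 (x) x 90 (y) mm, 20 mm high in all. Origin: centre of its underside, axes as the box's. Starts over the filter opening, at box y = -65 mm, z = 70 mm. The raised tab blocks it; with the tab down it slides in box +y over the tab with a few N, up to the end stop 125 mm on.
- cover_rear (a point): Middle of the cover's upright rear end face (its -y face, 80 mm wide, from 70 to 90 mm above the bench), 12 mm above its underside: the face to push, towards box +y. It stands 5 mm inside the box's cover end, which has no wall there for |x| under 47 mm, and nothing over 68 mm high in the way of a fingertip.
- tab (a joint): travel of the snap tab, straight down: 0 = up (blocking the cover), up to 0.002 at the start, 0.012 = fully in. It takes about 5 N, and the tab stays wherever it is pressed to; it clears the cover from 0.008 on.
- tab_top (a point): centre of the top face of the snap tab, a black plastic paddle 40 mm (box x) x 44 mm (box y) on the box's centre line in the channel, 4 mm in front (+y) of the cover's front end. The point is at about 78 mm height when up and 66 mm when fully in, 4 mm below the runners; it moves with the tab.
- glue: Glue bottle, upright, 52 mm diameter, 150 mm tall, beyond the deck end of the box; a bystander, not to be disturbed. Origin at its underside or axis.
- sanding_block: Cork sanding block 60 x 105 x 32 mm, lying beside the box on the robot's side; a bystander, not to be disturbed. Origin at its underside or axis.
- jar: Small round screw jar, 60 mm diameter, 65 mm tall, on the far side of the box; a bystander, not to be disturbed. Origin at its underside or axis.
- pencil: Flat carpenter's pencil 170 mm long, 14 mm wide, 9 mm high, lying beside the box on the robot's side; a bystander, not to be disturbed. Origin at its underside or axis.
- tape: Roll of tape lying flat, 96 mm outer diameter, 25 mm high, some way beyond the cover end of the box; a bystander, not to be disturbed. Origin at its underside or axis.
- offcut: Flat scalloped plywood offcut about 100 x 87 x 10 mm, on the far side of the box; a bystander, not to be disturbed. Origin at its underside or axis.
- screwdriver: Screwdriver lying on the bench, near the cover end of the box on the robot's side; a bystander, not to be disturbed. Origin at its underside or axis.
Not all that is in view belongs to the job. Of the things shaped like the cover, the black one is meant.

How it is judged:
By the outcome, as a careful person would: the job done as asked, in the order asked, and still so for the second after the job is handed in, with the robot touching nothing.
It also fails if it takes over 38 s, if anything falls off the work surface, if the arm or the gripper's body presses on something with over 40 N, if the wrist force passes 120 N, or if a joint passes its speed limit or range.

## Working session

There is one attempt and no reset: what is moved stays moved. The work goes in short steps, Python scripts to look and compute and a shell command to move; the robot and the scene stay as the last step left them, time stands still between calls to the robot, and variables do not carry over. Pictures are saved under pics/ and viewed, about 8 in all and at most 12, crops included, and the job is handed in when it is done.

```bash
mkdir -p pics; python3 - <<'E'
from bench import bot, vision
import cv2, numpy as np
for n in("scene","top"):
    f=vision.grab_frame(n); cv2.imwrite(f"pics/{n}0.png",f["img"])
    np.savez(f"pics/{n}0.npz",**{k:np.array(v) for k,v in f.items()})
    print(n,[(k,np.round(v,4).tolist()) for k,v in f.items() if k!="img"])
s=bot.get_state(); print(s, bot.tcp_to_grasp)
E
```

```text
scene [('intrinsics', [[412.0075, 0.0, 317.2551], [0.0, 412.0075, 203.7121], [0.0, 0.0, 1.0]]), ('position', [1.0019, 0.188, 0.746]), ('rotation', [0.1761, 0.2496, 0.7913, 0.5296])]
top [('intrinsics', [[398.2279, 0.0, 320.9493], [0.0, 398.2279, 196.4227], [0.0, 0.0, 1.0]]), ('position', [0.4832, 0.0248, 0.9511]), ('rotation', [-0.0256, 0.0395, 0.7076, -0.7051])]
{'time': 0.1, 'joints': array([1.12098193e+00, 8.73760414e-02, 1.75220037e-01, 1.65978689e+00,
       1.70226646e-05, 1.57082283e+00]), 'qd': array([-0.00070331,  0.00272048,  0.00386775,  0.0008392 , -0.00033154,
        0.00221353]), 'tau': array([ 3.11765496e-05, -5.21564054e+01,  4.65652871e+01,  1.60848390e-02,
       -3.22609890e-05, -1.41588714e-05]), 'ee_pos': array([0.23904792, 0.49511256, 0.23067334]), 'orientation': array([ 8.47001123e-01,  5.31590790e-01, -4.90088952e-04,  2.97556440e-04]), 'contact_force': array([-0.06975967, -0.62492794,  0.0242038 ]), 'ft_torque': array([ 0.01526917, -0.05570583,  0.00641996]), 'finger_gap': 0.0850558373387938} 0.0187
```

View pics/top0.png

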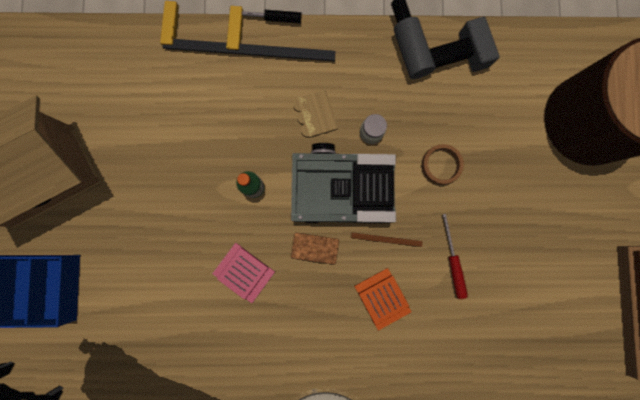

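View pics/scene0.png

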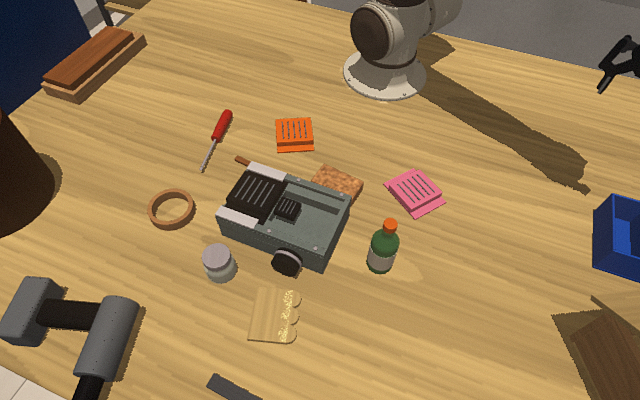

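The top view shows the box at about (343,187), the black cover at (374,187), the tab at (341,188), the deck on the left and white lips above and below the cover. The scene view agrees. The orange and pink covers are decoys.

```bash
cat > h.py <<'E'
import cv2, numpy as np
from scipy.spatial.transform import Rotation as R
def load(n): return dict(np.load(f"pics/{n}.npz"))
def ray(f,px,z):
    px=np.atleast_2d(px).astype(float); K=f["intrinsics"]
    d=np.c_[(px[:,0]-K[0,2])/K[0,0],-(px[:,1]-K[1,2])/K[1,1],-np.ones(len(px))]
    r=f["rotation"]; r=R.from_quat(r) if r.size==4 else R.from_matrix(r)
    d=r.apply(d); p=f["position"]; return p+d*((z-p[2])/d[:,2])[:,None]
def proj(f,P):
    r=f["rotation"]; r=R.from_quat(r) if r.size==4 else R.from_matrix(r)
    q=r.inv().apply(np.atleast_2d(P)-f["position"]);K=f["intrinsics"]
    return np.c_[K[0,2]-K[0,0]*q[:,0]/q[:,2],K[1,2]+K[1,1]*q[:,1]/q[:,2]]
E
python3 - <<'E'
from h import *
for n,c in(("top0",(280,135,410,235)),("scene0",(200,150,365,285))):
    f=load(n); im=f["img"]; h=cv2.cvtColor(im,cv2.COLOR_BGR2HSV)
    x0,y0,x1,y1=c
    for nm,m in(("black",im.max(2)<48),("white",(h[...,1]<40)&(h[...,2]>150)),):
        w=np.zeros(m.shape,np.uint8); w[y0:y1,x0:x1]=m[y0:y1,x0:x1]
        w=cv2.morphologyEx(w,cv2.MORPH_CLOSE,np.ones((3,3)))
        for k in cv2.findContours(w,0,2)[0]:
            if cv2.contourArea(k)>60:
                r=cv2.minAreaRect(k); b=cv2.boxPoints(r)
                print(n,nm,cv2.contourArea(k),np.round(r[0],1),np.round(r[1],1),b.round(1).tolist())
                z=.09 if nm=="black" else .081
                print("   ",ray(f,r[0],z).round(4)[:,:2].tolist(),ray(f,b,z)[:,:2].round(4).tolist())
    cv2.imwrite(f"pics/{n}c.png",cv2.resize(im[y0:y1,x0:x1],None,fx=4.6,fy=4.6,interpolation=cv2.INTER_CUBIC))
E
```

```text
top0 black 164.0 [341.5 223. ] [ 4. 93.] [[295.0, 221.0], [388.0, 221.0], [388.0, 225.0], [295.0, 225.0]]
    [[0.5049, -0.0364]] [[0.5096, 0.064], [0.5088, -0.1373], [0.5002, -0.1372], [0.501, 0.0639]]
top0 black 2282.5 [345. 187.] [52. 96.] [[297.0, 161.0], [393.0, 161.0], [393.0, 213.0], [297.0, 213.0]]
    [[0.5832, -0.0448]] [[0.6406, 0.0598], [0.6405, -0.151], [0.5261, -0.1486], [0.5269, 0.0597]]
top0 black 104.0 [323. 146.] [ 6. 22.] [[312.0, 143.0], [334.0, 143.0], [334.0, 149.0], [312.0, 149.0]]
    [[0.674, 0.0027]] [[0.6807, 0.0269], [0.6807, -0.0215], [0.6673, -0.0214], [0.6673, 0.0269]]
top0 white 288.0 [376. 216.] [ 8. 36.] [[358.0, 212.0], [394.0, 212.0], [394.0, 220.0], [358.0, 220.0]]
    [[0.5202, -0.1129]] [[0.5291, -0.0735], [0.5288, -0.1526], [0.5113, -0.1523], [0.5115, -0.0732]]
top0 white 287.0 [376.  158.5] [ 9. 36.] [[358.0, 154.0], [394.0, 154.0], [394.0, 163.0], [358.0, 163.0]]
    [[0.6478, -0.1151]] [[0.6579, -0.0751], [0.6579, -0.1554], [0.6376, -0.155], [0.6377, -0.0749]]
scene0 black 399.5 [284.7 264.6] [26.8 18.3] [[268.6000061035156, 266.799987792968
[... 591 characters left out ...]
, [214.0, 273.0]]
    [[0.7359, -0.1098]] [[0.7504, -0.138], [0.7024, -0.1267], [0.7213, -0.0814], [0.7675, -0.0938]]
scene0 white 379.5 [236.3 216.6] [41.8 10.5] [[214.89999389648438, 214.1999969482422], [218.60000610351562, 204.39999389648438], [257.70001220703125, 219.0], [254.0, 228.89999389648438]]
    [[0.6468, -0.1152]] [[0.6579, -0.1561], [0.6346, -0.1614], [0.6359, -0.0746], [0.6586, -0.0708]]
scene0 white 289.5 [266.5 170.6] [38.5  8.8] [[246.8000030517578, 168.5], [249.6999969482422, 160.10000610351562], [286.1000061035156, 172.6999969482422], [283.20001220703125, 181.10000610351562]]
    [[0.52, -0.113]] [[0.5307, -0.1536], [0.5076, -0.1589], [0.5092, -0.0726], [0.5319, -0.0688]]
```

View pics/top0c.png

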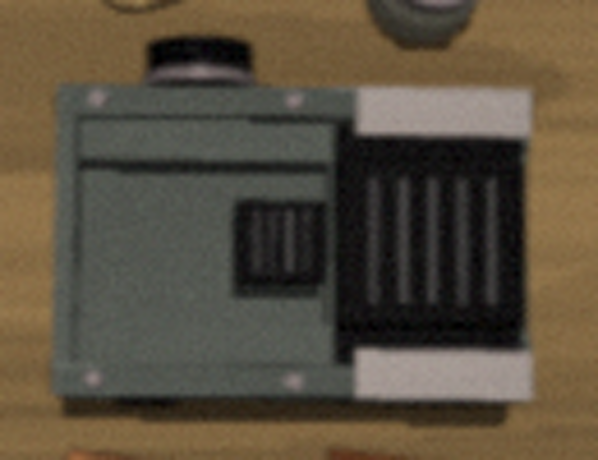

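```bash
python3 - <<'E'
from h import *
f=load("top0"); c=lambda a:np.array(a)/4.6+[280,135]-.4
p=ray(f,c([[55,88],[532,90],[532,400],[55,398]]),.08)[:,:2]; print("walls",p.round(4).tolist())
t=ray(f,c([[235,200],[325,200],[325,290],[235,290]]),.078)[:,:2]; print("tab",t.round(4).tolist(),t.mean(0))
k=ray(f,c([[525,140],[525,345]]),.085)[:,:2]; print("rear",k)
yaw=np.arctan2(*(np.array([.6474,-.11515])-[.52,-.11295])[::-1])
print("yaw",yaw, np.arctan2(p[0]-p[1],0)[0], [np.arctan2(-(a-b)[0],(a-b)[1]) for a,b in((p[0],p[1]),(p[3],p[2]))],[np.arctan2((a-b)[1],(a-b)[0]) for a,b in((p[0],p[3]),(p[1],p[2]))])
cen=p.mean(0); print("centre",cen)
ux=np.array([np.cos(yaw),np.sin(yaw)]); uy=np.array([-ux[1],ux[0]])
for n,y in(("rear",-.110),("tab",.006),("stop",.06)): print(n,cen+uy*y)
g=load("scene0"); print(proj(g,[np.r_[cen+ux*a+uy*b,.08] for a in(-.075,.075) for b in(-.115,.115)]).round(1).tolist())
E
python3 -m jog '[[0,0,0,0.18,1],[0,0,0,0.18,1],[0,0,0,0.18,1],[0,0,0,0.18,1],[0,0,0,0.18,1]]' 60
```

```text
walls [[0.6588, 0.0723], [0.6577, -0.1584], [0.5079, -0.1551], [0.5097, 0.0719]]
tab [[0.6045, -0.0142], [0.6044, -0.0576], [0.5609, -0.0571], [0.5611, -0.0139]] [ 0.582738   -0.03571147]
rear [[ 0.63236426 -0.15343126]
 [ 0.53382768 -0.15133701]]
yaw -0.01726672966788409 1.5707963267948966 [np.float64(-0.004713531109344514), np.float64(-0.007979610547895283)] [np.float64(0.002407015470451297), np.float64(-0.021604349221366215)]
centre [ 0.58351315 -0.04233401]
rear [ 0.5816139  -0.15231761]
tab [ 0.58361674 -0.0363349 ]
stop [0.5845491  0.01765705]
[[251.2, 160.5], [351.9, 195.2], [214.2, 213.6], [323.3, 255.5]]
time: 0.72
ee_pos: [0.2391, 0.4952, 0.2308]
orientation: [0.994, 0.107, -0.0, 0.0]
contact_force: [-0.5, -0.3, -0.6]
finger_gap: 0.0005
```

```bash
python3 -m jog '[[0,0,0,0.17,1],[0,0,0,0.055,1],[32,48,0,0,1],[32,48,0,0,1],[32,48,0,0,1]]'; python3 -m jog '[[32,48,0,0,1],[32,48,0,0,1],[32,48,0,0,1],[32,48,0,0,1],[32,48,0,0,1]]'; python3 -m jog '[[32,48,0,0,1],[30,48,0,0,1],[29,47,0,0,1],[0,0,40,0,1],[0,0,0,0,1]]'
```

```text
time: 1.35
ee_pos: [0.3351, 0.3494, 0.2309]
orientation: [1.0, -0.002, -0.0, 0.0]
contact_force: [0.4, 0.4, 0.2]
finger_gap: 0.0001
time: 1.98
ee_pos: [0.4943, 0.1085, 0.2311]
orientation: [1.0, -0.002, -0.0, -0.0]
contact_force: [0.8, 1.1, 0.1]
finger_gap: -0.0003
time: 2.6
ee_pos: [0.5825, -0.0336, 0.1878]
orientation: [1.0, -0.003, -0.003, -0.0]
contact_force: [0.2, 0.2, 0.0]
finger_gap: -0.0001
```

```bash
python3 -m jog '[[0,2,50,0,1],[0,0,40,0,1],[0,0,0,0,1],[0,0,0,0,1],[0,0,0,0,1]]'; python3 - <<'E'
from h import *
from bench import vision
f=vision.grab_frame("scene"); cv2.imwrite("pics/s1.png",cv2.resize(f["img"][120:300,190:390],None,fx=4,fy=4,interpolation=cv2.INTER_CUBIC)[:600])
E
```

```text
time: 3.22
ee_pos: [0.5851, -0.0349, 0.104]
orientation: [1.0, -0.002, 0.002, 0.0]
contact_force: [0.3, 0.0, 0.6]
finger_gap: 0.0001
```

View pics/s1.png

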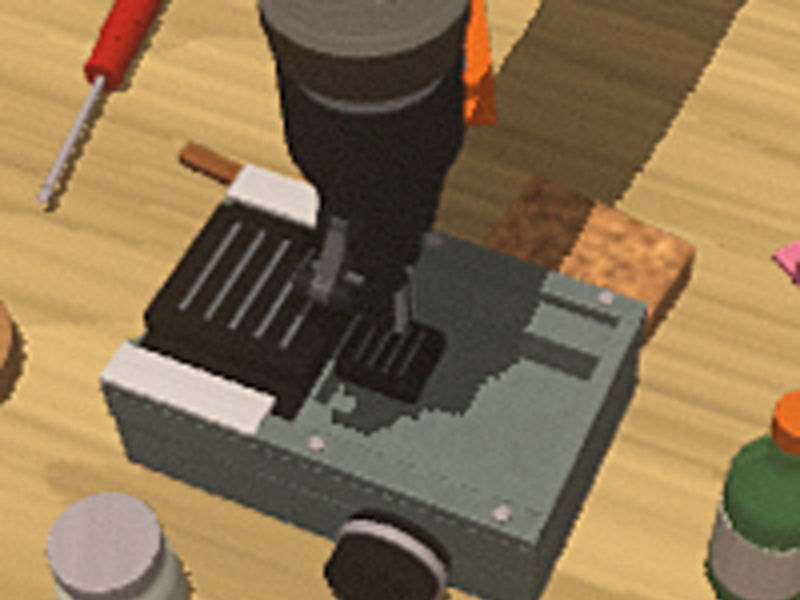

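The crop shows the closed fingertips above the tab (at about crop (395,350)), with the cover to the left, still seated. Now I press down.

```bash
python3 -m jog '[[0,0,12,0,1],[0,0,8,0,1],[0,0,4,0,1],[0,0,4,0,1],[0,0,0,0,1]]'; python3 -m jog '[[0,0,3,0,1],[0,0,3,0,1],[0,0,2,0,1],[0,0,0,0,1],[0,0,0,0,1]]'
```

```text
time: 3.9
ee_pos: [0.584, -0.0351, 0.0731]
orientation: [1.0, -0.002, -0.0, -0.0]
contact_force: [-0.3, 0.7, 0.1]
finger_gap: 0.0002
time: 4.53
ee_pos: [0.5843, -0.0351, 0.066]
orientation: [1.0, -0.002, 0.001, 0.0]
contact_force: [-2.8, 1.1, 7.9]
finger_gap: 0.0001
```

```bash
python3 -m jog '[[0,0,1,0,1],[0,0,1,0,1],[0,0,0,0,1],[0,0,0,0,1],[0,0,0,0,1]]'
```

```text
time: 5.15
ee_pos: [0.5844, -0.0351, 0.0659]
orientation: [1.0, -0.002, 0.001, 0.0]
contact_force: [-8.1, 0.4, 21.5]
finger_gap: 0.0002
```

```bash
python3 -m jog '[[0,0,-20,0,1],[0,0,-47,0,1],[-1,50,0,0,1],[-1,50,0,0,1],[0,52,0,0,1]]';python3 -m jog '[[0,0,0,0,1],[0,0,0,0,1],[0,0,30,0,1],[0,0,0,0,1],[0,0,0,0,1]]'; python3 - <<'E'
from h import *
from bench import vision
f=vision.grab_frame("scene"); cv2.imwrite("pics/s2.png",cv2.resize(f["img"][120:270,190:390],None,fx=4,fy=4,interpolation=cv2.INTER_CUBIC)[:600])
E
```

```text
time: 5.78
ee_pos: [0.5814, -0.1884, 0.1299]
orientation: [1.0, -0.002, 0.0, -0.0]
contact_force: [1.2, 0.0, -0.1]
finger_gap: -0.0002
time: 6.4
ee_pos: [0.5817, -0.1862, 0.1011]
orientation: [1.0, -0.001, 0.0, 0.0]
contact_force: [0.2, -0.5, 0.9]
finger_gap: -0.0
```

View pics/s2.png

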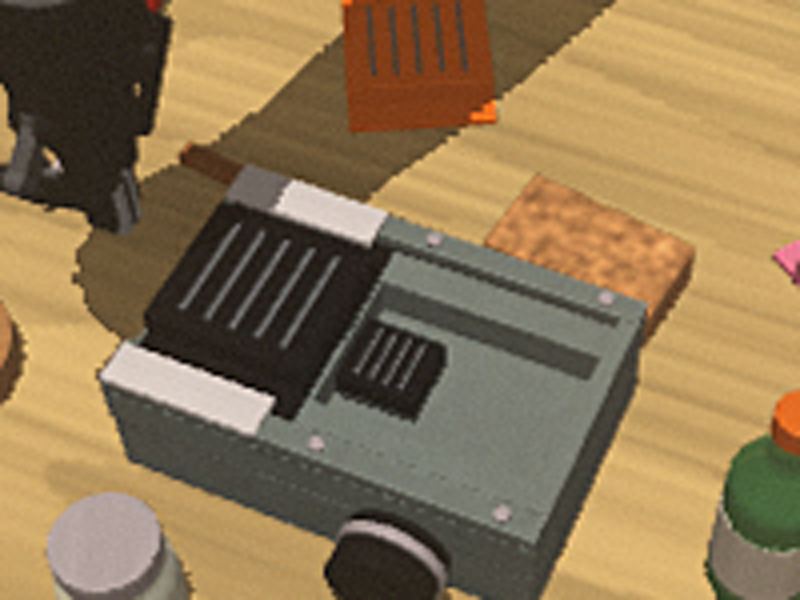

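```bash
python3 - <<'E'
from h import *
from bench import vision
f=load("scene0")
for z in(.078,.066): print(z,((proj(f,[[.583+a,-.036+b,z] for a,b in((-.02,-.022),(.02,-.022),(.02,.022),(-.02,.022))])-[190,120])*4).round().tolist())
g=vision.grab_frame("scene")["img"]
a=[cv2.resize(i[185:235,255:315],None,fx=6.5,fy=6.5,interpolation=cv2.INTER_CUBIC) for i in(f["img"],g)]
cv2.imwrite("pics/cmp.png",np.hstack(a))
E
```

```text
0.078 [[367.0, 299.0], [332.0, 359.0], [414.0, 388.0], [447.0, 326.0]]
0.066 [[368.0, 313.0], [334.0, 373.0], [415.0, 401.0], [447.0, 340.0]]
```

View pics/cmp.png

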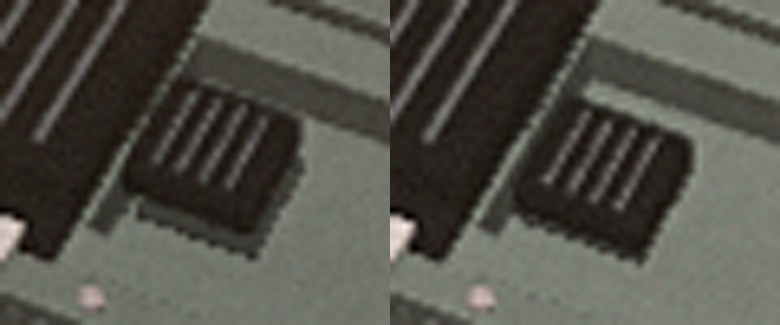

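The right half (now) shows the tab lower than in the left half (start): the shadow around it is gone and it sits about 3 px lower, which fits about 10 mm of travel. Next I lower behind the cover and push.

```bash
python3 -m jog '[[1,0,23,0,1],[0,0,0,0,1],[0,-12,0,0,1],[0,0,0,0,1],[0,0,0,0,1]]';python3 -m jog '[[0,-8,0,0,1],[0,-8,0,0,1],[0,-8,0,0,1],[0,-8,0,0,1],[0,-8,0,0,1]]'
```

```text
time: 7.12
ee_pos: [0.5828, -0.1749, 0.0781]
orientation: [1.0, -0.002, 0.0, 0.0]
contact_force: [0.2, 0.3, 0.3]
finger_gap: 0.0002
time: 7.75
ee_pos: [0.5827, -0.1346, 0.0774]
orientation: [1.0, -0.002, 0.0, 0.0]
contact_force: [-0.1, -1.5, 1.1]
finger_gap: -0.0
```

```bash
python3 -m jog '[[0,-8,0,0,1],[0,-8,0,0,1],[0,-8,0,0,1],[0,-8,0,0,1],[0,-8,0,0,1]]';python3 -m jog '[[0,-8,0,0,1],[0,-8,0,0,1],[0,-8,0,0,1],[0,-8,0,0,1],[0,-3,0,0,1]]'; python3 - <<'E'
from h import *
from bench import vision
f=vision.grab_frame("scene"); cv2.imwrite("pics/s3.png",cv2.resize(f["img"][120:270,190:390],None,fx=4,fy=4,interpolation=cv2.INTER_CUBIC)[:600])
E
```

```text
time: 8.38
ee_pos: [0.5828, -0.0946, 0.0774]
orientation: [1.0, -0.002, 0.0, 0.0]
contact_force: [-0.2, -3.1, 1.6]
finger_gap: -0.0
time: 9.0
ee_pos: [0.5829, -0.0595, 0.0773]
orientation: [1.0, -0.002, 0.0, 0.0]
contact_force: [-0.1, -3.3, 3.3]
finger_gap: 0.0001
```

View pics/s3.png

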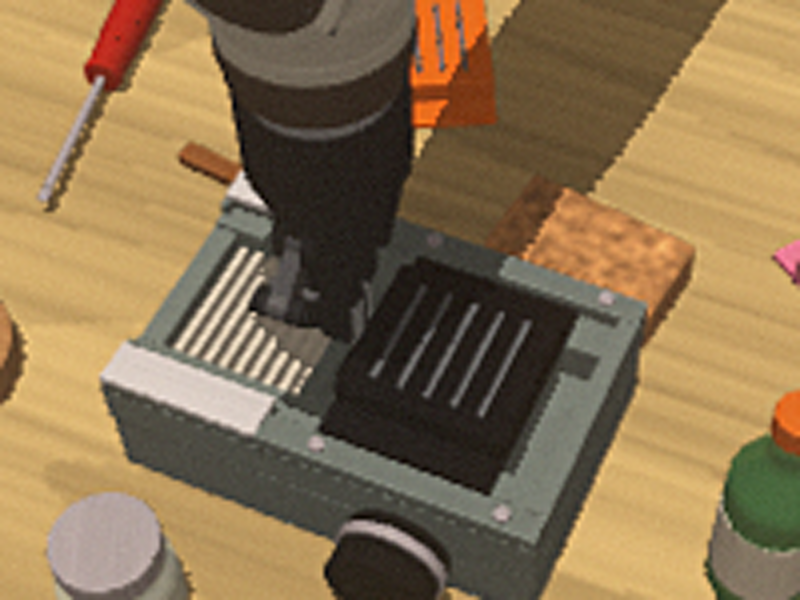

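The cover is off most of the opening (white filter at crop (240,330)) and lies on the deck around (460,370), straight, with about 20 mm left to the stop.

```bash
python3 -m jog '[[0,-5,0,0,1],[0,-5,0,0,1],[0,-4,0,0,1],[0,-2,0,0,1],[0,0,0,0,1]]';python3 -m jog '[[0,-2,0,0,1],[0,-2,0,0,1],[0,-2,0,0,1],[0,0,0,0,1],[0,0,0,0,1]]'
```

```text
time: 9.68
ee_pos: [0.5828, -0.0437, 0.0771]
orientation: [1.0, -0.002, -0.0, -0.0]
contact_force: [1.1, 1.1, -0.5]
finger_gap: 0.0004
time: 10.3
ee_pos: [0.5828, -0.0384, 0.0771]
orientation: [1.0, -0.002, -0.0, 0.0]
contact_force: [-1.4, -4.5, -1.0]
finger_gap: 0.0001
```

```bash
python3 -m jog '[[0,-1,0,0,1],[0,-1,0,0,1],[0,-1,0,0,1],[0,0,0,0,1],[0,0,0,0,1]]'
```

```text
time: 10.92
ee_pos: [0.5828, -0.0382, 0.0775]
orientation: [1.0, -0.003, -0.0, 0.003]
contact_force: [-2.3, -19.0, 1.1]
finger_gap: -0.0
```

The cover is on the stop: the push force rose to 19 N with no further travel. I back off, then lift clear.

```bash
python3 -m jog '[[0,10,0,0,1],[0,10,0,0,1],[0,0,-40,0,1],[0,0,-60,0,1],[0,60,0,0,1]]';python3 -m jog '[[0,60,0,0,1],[0,60,0,0,1],[0,0,0,0,1],[0,0,0,0,1],[0,0,0,0,1]]'; python3 - <<'E'
from h import *
from bench import vision
f=vision.grab_frame("scene");t=vision.grab_frame("top")
a=cv2.resize(f["img"][140:290,140:400],None,fx=3,fy=3)
b=cv2.resize(t["img"][85:295,210:475],(780,450))[:,:]
b=cv2.resize(t["img"][80:300,210:475],None,fx=1.5,fy=1.5)
h=max(a.shape[0],b.shape[0]); 
a=cv2.resize(a,(400,round(400*a.shape[0]/a.shape[1]))); o=np.zeros((b.shape[0],800,3),np.uint8); o[:a.shape[0],:400]=a; o[:,400:400+b.shape[1]]=b
cv2.imwrite("pics/fin.png",o)
# cover top corners predicted at seat 'stop' and black mask
im=t["img"]; w=(im.max(2)<48).astype(np.uint8); m=np.zeros_like(w); m[155:222,290:392]=w[155:222,290:392]
k=max(cv2.findContours(cv2.morphologyEx(m,3,np.ones((3,3))),0,2)[0],key=cv2.contourArea); r=cv2.minAreaRect(k)
print(r, ray(t,cv2.boxPoints(r),.085)[:,:2].round(4).tolist())
E
```

```text
time: 11.55
ee_pos: [0.5851, -0.1134, 0.1829]
orientation: [1.0, 0.001, 0.004, 0.0]
contact_force: [1.1, -0.4, -0.9]
finger_gap: -0.0002
time: 12.18
ee_pos: [0.5824, -0.2339, 0.1774]
orientation: [1.0, -0.001, 0.0, -0.0]
contact_force: [0.1, 0.9, 0.4]
finger_gap: 0.0001
((323.0, 187.0), (54.0, 54.0), 90.0) [[0.6438, 0.0622], [0.6437, -0.0568], [0.5245, -0.0555], [0.5249, 0.062]]
```

View pics/fin.png

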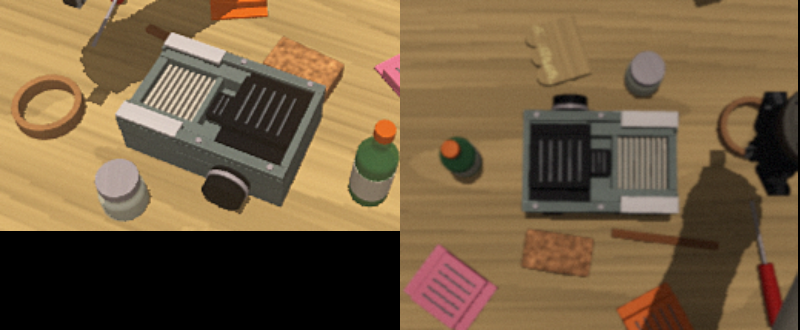

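Both views show the cover flat on the deck against the end stop, the filter fully exposed, the tab visible behind the cover, and the other things where they were.

```bash
python3 -c "
from bench import bot
print(bot.close_job(), bot.get_state()['time'])"
```

```text
the job is handed in; nothing more can be done
the job is handed in; nothing more can be done
```

The dust-filter box is open. I pressed the snap tab fully down and pushed the black cover along its runners, off the filter opening, until it met the end stop. The job was handed in at about 12 s.

- **Tab:** it stopped at a fingertip height of 65.9 mm, with the force rising to about 21 N. The scene camera also showed it sitting lower than at the start.
- **Cover:** it slid with about 2–4 N. At the stop the force rose to 19 N with no further travel.
- **Final pictures:** both views show the cover lying flat and straight on the deck and the filter opening clear. The other things on the bench look undisturbed; I checked this by eye and did not measure their positions.
- **Gripper:** it was backed off and lifted clear, touching nothing, before I handed in.

No check failed. The different estimates of the box's yaw varied by about 1 degree, which did not matter because the runners guided the cover.

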